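Show the module's hidden stud to the bench camera through the swivel mirror

ROBOT

A 6-joint arm with a two-finger parallel gripper is mounted at the origin on the work surface. World frame = base frame: x ahead of the robot, y to its left, z up, the work surface at z = 0. Lengths are in m, angles in degrees, forces in N, time in s.
With the tool pointing down it reaches from about 0.275 to 0.775 m from the base axis. Payload 14.6 kg.
Tool frame: the origin (TCP) lies midway between the tips of the shut fingers; the grasp point (between the pads) lies 19 mm behind it; z points along the fingers, y is the line along which they close (so a half turn about z gives the same grasp; the last joint's range is limited). The gripper opens to 85 mm and grips with 20 to 120 N. Pads are 22 mm wide; open, the fingers measure 114 mm over their backs; the gripper's body (76 mm by 85 mm) begins 54 mm behind the grasp point. The pads swing forward as they close: fully open they stand 13 mm farther back than shut.
Start: joints at [56.648, 15.075, -2.767, 72.158, 0, 81.102], TCP at [0.217, 0.478, 0.231] pointing down, gripper open.
Joint ranges: [-151.79, 151.79], [-50.71, 97.33], [-67.44, 78.34], [-121.81, 120.89], [-77.56, 73.72], [-180, 180]. Speed limits (degrees/s): [108.29, 108.29, 147.25, 159.86, 180, 180].

INTERFACE

Orientations are given as a 3x3 rotation matrix whose columns are the frame's x, y, z axes.
In Python, from rig import arm, hand, read_camera, workorder, finder gives the robot as it stands. Calls block until the motion is done:
- arm.move_ptp(position, orientation): joint-space move of the TCP to a pose.
- arm.move_linear(position, v=0.15, frame=None, contact_N=None): straight line of the TCP; frame=None keeps the orientation; v is the mean speed in m/s. With contact_N (N) it stops when the force on the tool has changed by that much, and returns True; else False.
- arm.move_j(angles): joint-space move.
- hand.let_go() and hand.gripper_close(force=None): open the fingers fully, or close them until they stop; force is the grip in N (None keeps the last).
- arm.wait(seconds).
- arm.solve_ik(position, orientation): joint angles nearest the present ones, or None.
- read_camera(name): name is "scene" or "side" or "wrist"; returns a dict with "pixels" (384x512x3 uint8, red, green, blue), "depth" (384x512 float32, m along the optical axis (not along the pixel's ray), 0 where there is no reading), "vertical_fov" (degrees; the focal length in pixels is half the picture's height over the tangent of half this angle, whatever the lens; pixels are square), "cx", "cy" (the principal point, pixels), "R" (3x3) and "t" (3): a world point X has camera coordinates R X + t; the wrist camera has in their place "mount" (4x4, takes a point from camera to tool coordinates, whose origin is the TCP and whose axes are the flange's). Camera axes: x right, y down, z forward; pixel columns grow to the right and rows downward; lengths in m; the calibration is good to about 2 mm. A picture is of the moment at which its call begins: read the wrist's pose just before it.
A pose or a line that the arm cannot do raises arm.MotionError and nothing moves.
- workorder.job_done(): hands the job in; it is judged then, once.
Trained networks look in a picture, given as the dict that the camera call returned (one of the last four; its "shot" number tells which), for a name from the list of things; names that differ only in an ending like _2 or _b are one class to them, and where a whole thing is asked for, a point or a joint stands for the part that bears it (a point fixed in the world has none). Each returns a list of dicts, best first, with "score" (0 to 1); they miss things now and then, are a little off and sometimes report something else, mostly with a low value. They report only what shows in the picture. A call takes as long as a camera call.
- finder.outline_of(target, picture): "mask" (384x512 bool, what is visible of it) and "at" ([row, column] in pixels, amid what is visible of it).
Readings, each from a call of its own:
- arm.current_clock(): time.
- arm.current_qpos(): joint angles.
- arm.current_joint_velocities(): joint speeds.
- arm.current_joint_torque(): joint torques, N m.
- arm.current_tcp_pos(): TCP position.
- arm.current_orientation(): TCP orientation.
- arm.current_force(): force on the tool from outside, world axes, zero at the start.
- arm.current_moment(): the same for the moment, N m.
- arm.current_finger_gap(): finger opening in m.
- arm.current_finger_force(): force on a finger pad.
Only numpy, scipy, OpenCV 4.12 (cv2) and the standard library are available. Lean on these libraries where they do the work, as an engineer would, in place of code of your own. Each camera call takes 0.05 s, during which the arm holds its last target. There are 200 camera calls.

TASK

Three amplifier modules stand in a row; take the one whose front panel carries a protruding round brass stud and set it down upright inside the outline on the viewing pad, square to it, with the stud on the mirror's side, and let go of it. Then grip the bar on top of the spring-loaded swivel mirror and turn the mirror until the fixed bench camera sees the stud near the middle of the mirror. The program finishes while still gripping the bar and holding the mirror still at that angle; leave everything else where it is.

Things in the scene. Friction and masses are not known exactly. Their poses are not given: they have to be found in the camera images.
- module: The module to inspect, loose, 0.3 to 0.65 kg: 110 mm wide (own y), 60 mm deep (own x), 80 mm high: steel chassis 35 mm high, an upright 4 mm front panel 80 mm high along its own -x side with a brass stud, and a square can on top (see can). Origin: centre of the underside, z up. It stands in a row with module_b and module_c in any order, about 110 mm apart, panels facing the robot's left.
- stud (a point): Outer end of the brass stud, the marker to be seen: 18 mm across, it sticks 14 mm out of the middle of the panel. The end lies 44 mm from the module's origin along own -x, 58 mm above its underside.
- can (a point): Centre of the top of the dark square can on the module, the place to grip: 36 x 36 mm, from 35 to 75 mm above the module's underside, centred 12 mm from the module's origin along own +x. Grip it across the module's own y; the panel stands 20 mm from its -x side
- pad: Viewing pad, fixed: aluminium slab 90 mm (own x) x 140 mm (own y), 10 mm thick, a thin black outline 70 x 120 mm on it. Origin: centre of its underside; the mirror lies towards its own -x side. A module set right has its axes along the pad's and its origin over the pad's origin.
- station: Mirror station, fixed: aluminium rail 270 x 64 mm, 12 mm thick, carrying the swivel mirror and, 195 mm from it along own +x, a small black camera (55 x 44 x 44 mm, top 90 mm above the table) that looks along own -x at the mirror. Origin: on the mirror's upright swivel axis, at table height; z up.
- lens (a point): Front of the camera's lens, 143.6 mm from the swivel axis along the station's +x, 68 mm above the table, the same height as the middle of the mirror and as the stud when its module stands on the pad.
- mirror: Swivel mirror, turning about its own upright z axis; 64 x 64 mm, black frame, 36 to 100 mm above the table. Origin: on the axis at table height; +x is where its face looks. At rest +x points 0.175 rad anticlockwise (from above) of the station's +x; it turns clockwise up to 1.6 rad. A spring (0.05 N m/rad) swings it back when let go. The right turn, 0.5 to 1.5 rad, depends on the pad's place.
- bar (a point): Centre of the black bar on top of the mirror, part of it: 34 mm long (along the mirror, own y), 10 mm thick (own x, the way the mirror's face looks), 24 mm high, from 108 to 132 mm above the table, on the swivel axis. Grip it across its thickness, from above.
- sight (a point): Where the camera looks by way of the mirror: an imaginary frame on the swivel axis 68 mm above the table whose +x is the camera's line of sight after reflection (it turns twice as fast as the mirror). The stud is in the middle of the mirror when it lies on this x axis.
- module_b: Bystander module, loose, of the same build and size as the module to inspect. Plain panel, no stud. Origin: centre of the underside.
- module_c: Bystander module, loose, of the same build and size as the module to inspect. A flat black strip, 50 x 12 mm, low on its panel, no stud. Origin: centre of the underside.
- jar: Amber jar, 48 mm across, 60 mm high; bystander. Origin: centre of the underside.
- spool: Metal spool standing upright, 52 mm across, 38 mm high; bystander. Origin: centre of the underside.
- driver: Screwdriver, 170 mm long, lying on the mat; bystander.
- tray: Grey parts tray 100 x 150 mm, 25 mm high; bystander. Origin: centre of the underside.
- brush: Brush, 160 mm long, lying on the bench; bystander.

How it is judged (in metres and radians):
On the way:
1. the module with the stud stands upright on the viewing pad, within the outline, stud towards the mirror, let go (horizontal distance between module and pad below 0.015 m and z of module in the frame of pad between 0.006 and 0.014 m and angle between module's own z axis and vertical below 0.08 rad and angle between the x axis of module and the x axis of pad, either way round below 0.17 rad and x of stud in the frame of pad below -0.02 m and contact force between the fingers and module below 0.2 N and linear speed of module below 0.03 m/s), for 0.2 s.
At the end, for the whole second after the job is handed in: The studded module stands let go on the pad, centred within 15 mm and square within 0.17 rad, stud towards the mirror; the gripper holds the bar (over 0.5 N) with the mirror still, turned so that the camera's reflected line of sight passes within 35 mm sideways of the stud (all of step 1 and y of stud in the frame of sight between -0.035 and 0.035 m and x of stud in the frame of sight above 0.08 m and angular speed of mirror below 0.1 rad/s and contact force between the fingers and mirror above 0.5 N); the arm keeps its last pose, push and grip.
It fails at once if another module, the jar, the spool, the tray or a tool is moved more than 25 mm (distance of any of module_b, module_c, jar, spool, driver, tray, brush from where it was at the start of the episode above 0.025 m).
It fails at once if the module is tipped over (angle between module's own z axis and vertical above 0.6 rad).
It fails at once if the module is dropped or thrown (contact force between the fingers and module below 0.05 N and linear speed of module above 0.5 m/s).
It also fails if it takes over 56 s, if anything falls off the work surface, if the arm or the gripper's body presses on something with over 40 N, if the wrist force passes 120 N, or if a joint passes its speed limit or range.

## Working session

There is one attempt and no reset: what is moved stays moved. The work goes in short steps, each a Python script; the robot and the scene stay as the last script left them, time stands still between calls to the robot, and variables do not carry over. Pictures are saved under pics/ and viewed, at most 10 in all, crops included, and the job is handed in when it is done.

```bash
ls; mkdir -p pics; cat > h.py <<'E'
import numpy as np, cv2
from rig import arm, hand, read_camera, workorder, finder
def K(p):
    f=p["pixels"].shape[0]/2/np.tan(np.radians(p["vertical_fov"])/2); return f,p["cx"],p["cy"]
def cam(name):
    if name=="wrist":
        T=np.eye(4);T[:3,:3]=arm.current_orientation();T[:3,3]=arm.current_tcp_pos()
        p=read_camera(name);M=T@np.array(p["mount"])
        p["Rw"]=M[:3,:3];p["o"]=M[:3,3]
    else:
        p=read_camera(name);R=np.array(p["R"]);p["Rw"]=R.T;p["o"]=-R.T@np.array(p["t"])
    return p
def cloud(p):
    f,cx,cy=K(p);d=p["depth"];v,u=np.mgrid[:d.shape[0],:d.shape[1]]
    c=np.stack([(u-cx)/f*d,(v-cy)/f*d,d],-1)
    X=c@p["Rw"].T+p["o"];X[d<=0]=np.nan;return X
def save(p,n): cv2.imwrite("pics/"+n,cv2.cvtColor(p["pixels"],cv2.COLOR_RGB2BGR))
E
python3 - <<'E'
from h import *
a=cam("scene");b=cam("side");
im=np.hstack([a["pixels"],b["pixels"]])
cv2.imwrite("pics/1.png",cv2.cvtColor(cv2.resize(im,(800,300),interpolation=cv2.INTER_AREA),cv2.COLOR_RGB2BGR))
for n,p in(("scene",a),("side",b)):
    X=cloud(p);print(n,p["o"].round(3),p["Rw"][:,2].round(2))
    for t in["module","stud","can","pad","station","mirror","bar","lens","jar","spool","tray","module_b"]:
        try:
            for r in finder.outline_of(t,p)[:4]:
                Q=X[r["mask"]];print(t,round(r["score"],2),np.round(r["at"]),r["mask"].sum(),np.nanmedian(Q,0).round(3),np.nanpercentile(Q[:,2],98).round(3))
        except Exception as e: print(t,e)
print(arm.current_clock())
E
```

```text
pics
rig.py
scene [ 1.064 -0.588  1.034] [-0.41  0.49 -0.77]
module 0.91 [244. 176.] 1329 [ 0.502 -0.199  0.038] 0.079
module 0.82 [302. 110.] 1525 [ 0.509 -0.408  0.036] 0.079
module 0.65 [120. 290.] 380 [0.439 0.426 0.015] 0.022
module 0.59 [278. 156.] 1412 [ 0.534 -0.302  0.036] 0.079
stud 0.78 [301. 116.] 1449 [ 0.509 -0.408  0.037] 0.079
can 0.57 [303. 113.] 1411 [ 0.51  -0.41   0.036] 0.079
pad 0.91 [208. 221.] 1234 [ 0.498 -0.013  0.009] 0.013
station 0.67 [181. 314.] 2119 [0.668 0.211 0.013] 0.118
mirror 0.72 [152. 282.] 257 [0.548 0.226 0.08 ] 0.131
mirror 0.64 [303. 112.] 1523 [ 0.509 -0.409  0.036] 0.079
bar 0.74 [152. 283.] 276 [0.548 0.227 0.08 ] 0.132
lens 0.68 [184. 312.] 2187 [0.669 0.211 0.013] 0.12
lens 0.55 [154. 284.] 252 [0.548 0.227 0.074] 0.131
lens 0.53 [301. 114.] 1441 [ 0.509 -0.409  0.036] 0.079
jar 0.57 [236. 311.] 432 [0.777 0.04  0.045] 0.062
spool 0.53 [156. 214.] 270 [0.352 0.122 0.034] 0.041
tray 0.56 [341. 189.] 2999 [ 0.704 -0.351  0.003] 0.026
tray 0.49 [120. 292.] 367 [0.439 0.428 0.015] 0.022
module_b 0.91 [244. 176.] 1329 [ 0.502 -0.199  0.038] 
[... 529 characters left out ...]
 242.] 993 [ 0.494 -0.011  0.011] 0.015
pad 0.51 [191. 193.] 230 [0.347 0.123 0.037] 0.042
station 0.97 [159. 278.] 1482 [0.67  0.215 0.014] 0.102
mirror 0.44 [145. 244.] 173 [0.545 0.236 0.08 ] 0.135
bar 0.45 [145. 244.] 119 [0.543 0.226 0.098] 0.135
bar 0.43 [160. 280.] 1434 [0.67  0.213 0.014] 0.118
lens 0.72 [159. 276.] 1482 [0.661 0.215 0.014] 0.121
jar 0.67 [188. 319.] 245 [0.768 0.039 0.047] 0.064
spool 0.77 [190. 195.] 221 [0.348 0.123 0.037] 0.043
tray 0.84 [305. 334.] 2101 [ 0.706 -0.349  0.006] 0.027
module_b 0.89 [259. 244.] 1231 [ 0.482 -0.196  0.041] 0.081
module_b 0.86 [332. 261.] 1624 [ 0.489 -0.408  0.039] 0.081
module_b 0.59 [288. 262.] 1316 [ 0.513 -0.3    0.04 ] 0.081
1.3
```

View pics/1.png

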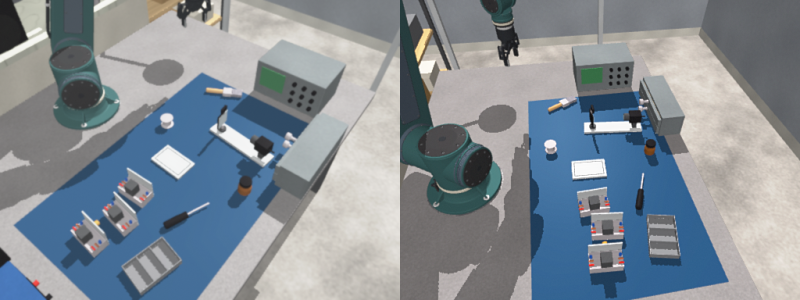

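```bash
cat >> h.py <<'E'
def Rt(yaw,tilt=0):
    # tool down, tool y axis at world angle yaw (rad); tilt>0 leans pointing direction towards -y
    y=np.array([np.cos(yaw),np.sin(yaw),0]);z=np.array([0,0,-1.]);x=np.cross(y,z)
    R=np.stack([x,y,z],1)
    return cv2.Rodrigues(np.array([-tilt,0,0.]))[0]@R
E
python3 - <<'E'
from h import *
print(arm.current_orientation().round(2).tolist());p=cam("wrist");print(np.array(p["mount"]).round(3).tolist(),p["vertical_fov"])
for y in(0,np.pi):
  for pos in([.55,.1,.35],[.5,-.4,.1],[.5,0,.1],[.55,.226,.12]): 
    q=arm.solve_ik(pos,Rt(y));print(y,pos,None if q is None else np.round(q,0))
  for t in(.5,-.5,.7):
    q=arm.solve_ik([.5,-.15,.3],Rt(y,t));print(t,None if q is None else np.round(q,0))
E
```

```text
[[-0.91, 0.41, -0.0], [0.41, 0.91, 0.0], [0.0, 0.0, -1.0]]
[[-0.001, -0.962, -0.272, 0.069], [1.0, -0.001, 0.0, -0.0], [-0.001, -0.272, 0.962, -0.143], [0.0, 0.0, 0.0, 1.0]] 70.18364510382986
0 [0.55, 0.1, 0.35] [ 2. 19. 21. 92.  0. 92.]
0 [0.5, -0.4, 0.1] [-46.  30.   0.  60.   0.  44.]
0 [0.5, 0, 0.1] [ -9.  17. -21.  52.   0.  81.]
0 [0.55, 0.226, 0.12] [ 14.  25.  -5.  60.   0. 104.]
0.5 [-11.  11.  -3.  70. -28.  78.]
-0.5 [-38.  25.  16. 100.  22.  48.]
0.7 [ -5.  12.  -7.  67. -40.  83.]
3.141592653589793 [0.55, 0.1, 0.35] [  2.  19.  21.  92.   0. -88.]
3.141592653589793 [0.5, -0.4, 0.1] [ -46.   30.    0.   60.    0. -136.]
3.141592653589793 [0.5, 0, 0.1] [ -9.  17. -21.  52.   0. -99.]
3.141592653589793 [0.55, 0.226, 0.12] [ 14.  25.  -5.  60.   0. -76.]
0.5 [ -11.   11.   -3.   70.  -28. -102.]
-0.5 [ -38.   25.   16.  100.   22. -132.]
0.7 [ -5.  12.  -7.  67. -40. -97.]
```

```bash
cat > v.py <<'E'
from h import *
def rep(n,p,ts):
    X=cloud(p)
    for t in ts:
        for r in finder.outline_of(t,p)[:3]:
            Q=X[r["mask"]];print(n,t,round(r["score"],2),np.round(r["at"]),r["mask"].sum(),np.nanmedian(Q,0).round(3),np.nanpercentile(Q[:,2],98).round(3))
E
python3 - <<'E'
from v import *
arm.move_ptp([.57,.17,.35],Rt(0));arm.wait(.2)
a=cam("wrist");rep("A",a,["pad","mirror","station"])
arm.move_ptp([.5,-.15,.28],Rt(0,.4));arm.wait(.2)
b=cam("wrist");rep("B",b,["stud","module"])
import pickle;pickle.dump((a,b),open("ab.pkl","wb"))
im=np.vstack([cv2.resize(a["pixels"],(400,300)),cv2.resize(b["pixels"],(400,300))])
cv2.imwrite("pics/2.png",cv2.cvtColor(np.hstack([cv2.resize(a["pixels"],(400,300),interpolation=3),cv2.resize(b["pixels"],(400,300),interpolation=3)]),cv2.COLOR_RGB2BGR))
print(arm.current_clock())
E
```

```text
A pad 0.88 [247. 215.] 3094 [ 0.494 -0.002  0.01 ] 0.012
A station 0.77 [122. 305.] 6655 [0.651 0.227 0.013] 0.132
B stud 0.7 [227. 252.] 2288 [ 0.488 -0.375  0.058] 0.08
B module 0.91 [179. 267.] 3373 [ 0.517 -0.269  0.051] 0.08
B module 0.83 [228. 247.] 2327 [ 0.489 -0.375  0.058] 0.08
B module 0.76 [120. 240.] 4531 [ 0.485 -0.167  0.045] 0.08
5.1
```

View pics/2.png

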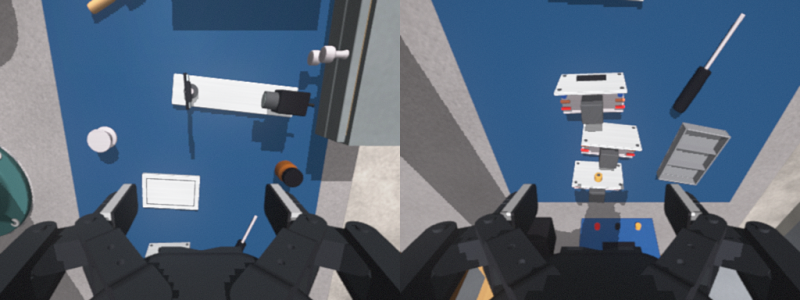

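The left view shows the station, the mirror bar at about (190,95) and the pad at (170,190). The right view shows the brass stud at (598,177) on the farthest module, with the strip on the nearest and the middle one plain. I'll fit poses next.

```bash
cat >> v.py <<'E'
def rect(Q):
    (c,s,_)=r=cv2.minAreaRect(Q[:,:2].astype(np.float32));bp=cv2.boxPoints(r)
    e=[bp[1]-bp[0],bp[2]-bp[1]];l=max(e,key=np.linalg.norm)
    return np.round(c,4),sorted(np.round(s,4)),round(float(np.degrees(np.arctan2(l[1],l[0])))%180,2)
def fit(p,t,zlo,zhi,box=None,k=0,trim=True):
    X=cloud(p);m=np.ones(X.shape[:2],bool) if t is None else finder.outline_of(t,p)[k]["mask"]
    if t: m=cv2.dilate(m.astype(np.uint8),np.ones((5,5)))>0
    Q=X[m&(X[...,2]>zlo)&(X[...,2]<zhi)]
    if box: Q=Q[(Q[:,0]>box[0])&(Q[:,0]<box[1])&(Q[:,1]>box[2])&(Q[:,1]<box[3])]
    return rect(Q),len(Q),np.median(Q,0).round(4)
E
python3 - <<'E'
from v import *
import pickle
a,b=pickle.load(open("ab.pkl","rb"))
print("pad",fit(a,None,.006,.02,(.42,.58,-.1,.1)))
print("rail",fit(a,None,.007,.02,(.45,.82,.12,.32)))
print("bar",fit(a,None,.12,.145,(.45,.65,.12,.32)))
print("mirror",fit(a,None,.085,.145,(.45,.65,.12,.32)))
print("camtop",fit(a,None,.08,.1,(.65,.85,.1,.32)))
for k,y in enumerate((-.2,-.3,-.408)): print("mod",fit(b,None,.07,.09,(.38,.62,y-.06,y+.06)))
arm.move_ptp([.49,-.36,.25],Rt(0));arm.wait(.2)
c=cam("wrist");pickle.dump(c,open("c.pkl","wb"))
print("panel",fit(c,None,.0765,.09,(.4,.6,-.48,-.34)));print("can",fit(c,None,.068,.0765,(.4,.6,-.48,-.34)))
print("chassis",fit(c,None,.03,.04,(.4,.6,-.48,-.34)))
save(c,"3.png");print(arm.current_clock())
E
```

```text
pad ((array([ 0.4931, -0.0057]), [np.float64(0.0908), np.float64(0.1401)], 176.74), 3049, array([ 0.4932, -0.0038,  0.0098]))
rail ((array([0.6419, 0.2267]), [np.float64(0.0641), np.float64(0.2702)], 173.8), 4396, array([0.6247, 0.2308, 0.012 ]))
bar ((array([0.5474, 0.237 ]), [np.float64(0.01), np.float64(0.0337)], 94.15), 221, array([0.5477, 0.2366, 0.1319]))
mirror ((array([0.5459, 0.2366]), [np.float64(0.013), np.float64(0.0633)], 93.73), 362, array([0.5457, 0.2378, 0.1308]))
camtop ((array([0.7686, 0.2303]), [np.float64(0.1601), np.float64(0.1799)], 89.74), 4443, array([0.8268, 0.228 , 0.0908]))
mod ((array([ 0.4853, -0.2099]), [np.float64(0.0991), np.float64(0.1094)], 1.89), 1363, array([ 0.4841, -0.1872,  0.0751]))
mod ((array([ 0.5161, -0.2946]), [np.float64(0.0622), np.float64(0.1094)], 173.41), 946, array([ 0.5154, -0.2732,  0.0749]))
mod ((array([ 0.491 , -0.4027]), [np.float64(0.0612), np.float64(0.1095)], 175.61), 689, array([ 0.4904, -0.3782,  0.0748]))
panel ((array([ 0.4917, -0.401 ]), [np.float64(0.0533), np.float64(0.1093)], 175.62), 369, array([ 0.4928, -0.3764,  0.0798]))
can ((array([ 0.4917, -0.4037]), [np.float64(0.0614), np.float64(0.1089)], 175.8), 969, array([ 0.4904, -0.4108,  0.0747]))
chassis ((array([ 0.4914, -0.4046]), [np.float64(0.0604), np.float64(0.1119)], 175.76), 1589, array([ 0.4877, -0.4077,  0.035 ]))
6.2333
```

View pics/3.png

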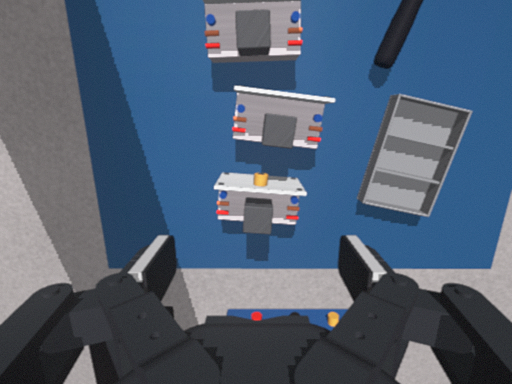

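Module C has the strip and B is plain. The studded module is at about (258,195), well fitted, with origin ≈(0.4915,-0.404) and long axis at -4.3°. Picking it now.

```bash
python3 - <<'E'
from v import *
th=np.radians(-4.3);ox=np.array([np.sin(th),-np.cos(th)])
c=np.array([.4915,-.404])+.012*ox
R=Rt(th)
arm.move_ptp([*c,.13],R)
hit=arm.move_linear([*c,.040],v=.08,contact_N=8);print(hit,arm.current_tcp_pos().round(4))
if not hit:
    hand.gripper_close(60);print(arm.current_finger_gap(),arm.current_finger_force())
    arm.move_linear([*c,.18],v=.1);print(arm.current_finger_gap(),arm.current_finger_force(),arm.current_force().round(1))
    thp=np.radians(-3.26);oxp=np.array([np.sin(thp),-np.cos(thp)])
    g=np.array([.4931,-.0057])+.012*oxp
    arm.move_linear([*g,.18],v=.15,frame=Rt(thp));arm.wait(.2)
    w=cam("wrist");save(w,"4.png");
print(arm.current_clock())
E
```

```text
False [ 0.4908 -0.4162  0.0405]
0.03509644918389251 61.181087493896484
0.03531399760767478 60.16265630722046 [-0.4  0.2 -4. ]
13.225
```

View pics/4.png

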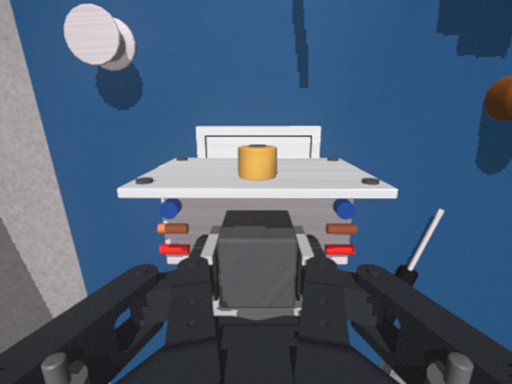

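The module is held square with the stud at (257,162) facing the mirror, and the pad outline shows behind it. I'll lower it, let go and check.

```bash
python3 - <<'E'
from v import *
p=arm.current_tcp_pos()
arm.move_linear([p[0],p[1],.062],v=.1)
hit=arm.move_linear([p[0],p[1],.045],v=.03,contact_N=6);print(hit,arm.current_tcp_pos().round(4))
hand.let_go();print(arm.current_finger_force())
q=arm.current_tcp_pos();arm.move_linear([q[0],q[1],.2],v=.12)
arm.move_ptp([.54,.12,.3],Rt(0));arm.wait(.2)
w=cam("wrist");save(w,"5.png")
box=(.42,.58,-.08,.08)
print("mod",fit(w,None,.08,.1,box),fit(w,None,.035,.1,box))
print("pad",fit(w,None,.005,.02,box))
print("bar",fit(w,None,.12,.145,(.45,.65,.12,.32)));print("rail",fit(w,None,.007,.02,(.45,.82,.12,.32)))
print(arm.current_clock())
E
```

```text
True [ 0.4925 -0.0179  0.0499]
0.0
mod ((array([ 0.4916, -0.0052]), [np.float64(0.0615), np.float64(0.1091)], 177.19), 998, array([ 0.4922, -0.002 ,  0.085 ])) ((array([0.4925, 0.0012]), [np.float64(0.0746), np.float64(0.1117)], 176.57), 2966, array([ 0.494 , -0.0005,  0.0666]))
pad ((array([ 0.4935, -0.0055]), [np.float64(0.0901), np.float64(0.1398)], 176.52), 1354, array([0.5104, 0.0265, 0.0099]))
bar ((array([0.5474, 0.2367]), [np.float64(0.01), np.float64(0.034)], 94.12), 342, array([0.5477, 0.2364, 0.1319]))
rail ((array([0.6417, 0.2267]), [np.float64(0.0641), np.float64(0.27)], 173.84), 6182, array([0.6251, 0.2268, 0.012 ]))
17.9417
```

View pics/5.png

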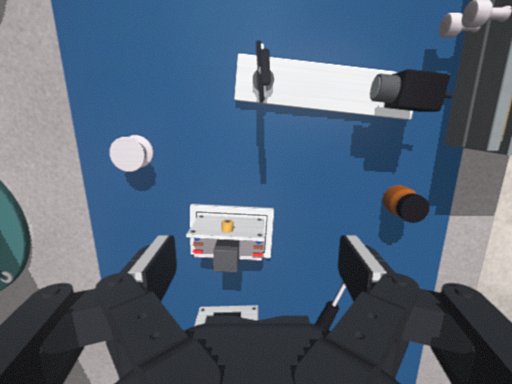

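The module sits square inside the outline, about 2 mm off centre, with the stud at (228,226) facing the mirror. The bar is at (262,60). I'll grip it and turn.

```bash
python3 - <<'E'
from v import *
c=np.array([.5474,.2368]);stud=np.array([.4943,.0384])
sx=np.radians(-6.2);d=stud-c;sa=np.arctan2(d[1],d[0]);goal=(sx+sa)/2;y0=np.radians(4.1)
print("goal",np.degrees(goal),"turn",y0-goal)
Y=np.pi
print(np.round(arm.solve_ik([*c,.106],Rt(goal+Y)),0),np.round(arm.solve_ik([*c,.106],Rt(goal)),0))
arm.move_ptp([*c,.19],Rt(y0+Y))
hit=arm.move_linear([*c,.106],v=.06,contact_N=6);print(hit,arm.current_tcp_pos().round(4))
hand.gripper_close(30);print(arm.current_finger_gap(),arm.current_finger_force(),arm.current_force().round(1))
for y in np.linspace(y0,goal,8)[1:]:
    arm.move_ptp([*c,.106],Rt(y+Y))
arm.wait(.5);R=arm.current_orientation()
print(np.degrees(np.arctan2(-R[1,1],-R[0,1])),arm.current_finger_gap(),arm.current_finger_force(),arm.current_force().round(1),arm.current_moment().round(2),arm.current_clock())
s=cam("scene");t=cam("side");k=cv2.resize
cv2.imwrite("pics/6.png",cv2.cvtColor(np.hstack([k(s["pixels"][80:260,160:400],(400,300)),k(t["pixels"][90:270,160:400],(400,300))]),cv2.COLOR_RGB2BGR))
X=cloud(t)
for p in(s,t): print(fit(p,None,.04,.1,(.42,.58,-.08,.08)))
E
```

```text
goal -55.59176518716947 turn 1.0418178388434365
[ 16.  26.  -7.  58.   0. -19.] [ 16.  26.  -7.  58.   0. 161.]
False [0.5476 0.2368 0.1063]
0.010286160962083454 29.265252649784088 [ 2.7 -0.1  1. ]
-55.07110573349478 0.009895556842715793 29.209114909172058 [ 6.1  2.1 -1.8] [ 0.76 -0.92  0.05] 25.1
((array([ 0.4941, -0.0038]), [np.float64(0.0756), np.float64(0.1121)], 176.86), 949, array([ 0.5057, -0.0078,  0.0581]))
((array([ 0.4929, -0.0075]), [np.float64(0.066), np.float64(0.11)], 176.83), 859, array([ 0.4908, -0.0031,  0.0587]))
```

View pics/6.png

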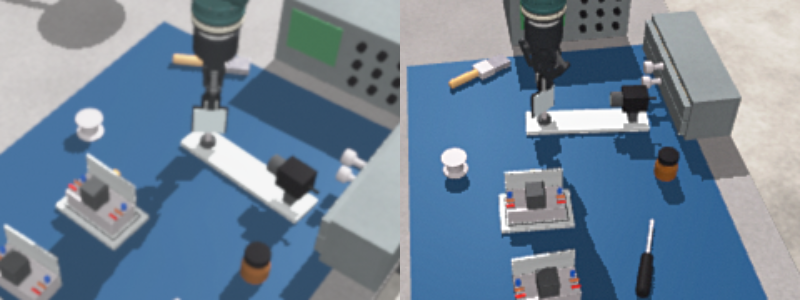

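The mirror now faces between the pad and the camera ((210,120) left, (543,105) right), and the module is undisturbed. I'll check the mirror angle from depth, then hand in.

```bash
python3 - <<'E'
from v import *
for n in("scene","side"):
    p=cam(n);X=cloud(p).reshape(-1,3)
    Q=X[(X[:,2]>.04)&(X[:,2]<.098)&(np.hypot(X[:,0]-.5474,X[:,1]-.2368)<.045)]
    u,s,v=np.linalg.svd(Q[:,:2]-Q[:,:2].mean(0),full_matrices=False)
    print(n,len(Q),np.degrees(np.arctan2(v[1,1],v[1,0])),s)
print(arm.current_finger_force(),np.abs(arm.current_joint_velocities()).max(),arm.current_clock())
E
```

```text
scene 288 -54.54855635021622 [0.31435142 0.03887262]
side 158 124.82274045047865 [0.23780719 0.02581767]
29.209886491298676 0.07330733551853867 25.3
```

Depth gives the mirror normal at about -54.9°. The goal was -55.6°, so the line of sight misses the stud by about 5 mm, within tolerance.

```bash
python3 -c "
from h import *
print(workorder.job_done())"
```

```text
the job is handed in; nothing more can be done
None
```

I handed the job in with the studded module let go, square and about 2 mm off centre on the pad, and the gripper holding the mirror still; by depth measurement the sight line passes about 5 mm from the stud (35 mm allowed), but the hand-in returned no verdict.

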